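# Snap the end cover into the bearing unit

### The job

Fit the yellow end cover to the green bearing unit: lay it dome up in the open bore so that it rests on its snap beads, let it go, then press it straight down with the seating tool (not with the gripper) until it snaps in and its flange sits fully home on the housing all round. Then stand the tool upright on the bench again, clear of the bearing unit, and leave the other things where they are.

Things in the scene. Friction and masses are not known exactly. Their poses are not given: they have to be found in the camera images.
- bearing_unit: Green square-flange bearing unit (86 x 86 mm) bolted to an aluminium plate 140 x 110 x 10 mm fixed to the bench, bore up. Origin: centre of the plate's underside, on the bore's axis; x along the 140 mm side, z up. Flange top at z = 22 mm, four bolt heads in its corners up to 29 mm; the round boss, 69 mm across, ends in a flat face at z = 46 mm.
- bore_mouth (a point): Centre of the open bore at the height of the boss's flat face (46 mm above the bench); z up. The mouth is 49 mm wide, narrows at 45 degrees to a 44 mm lip 2.5 mm down, and below the lip (4 mm down) widens to a groove for the cover's beads. The bearing lies 13 mm down.
- cover: Yellow snap-in end cover, 40 g: flange 56 mm across, 4 mm thick; on it a dome 24 mm across, 16 mm tall (grip here); below it a 40 mm skirt 10 mm deep with four springy tongues, beads 48 mm across. Origin: centre of the flange's underside, z up through the dome (top at 20 mm). Starts on the bench on its skirt, dome up, origin at 10 mm. Its turn about z does not matter.
- cover_seat (a point): The cover's origin again (centre of the flange's underside). Laid in the bore the cover rests on its beads with this point about 7 mm above bore_mouth; pressing it down takes up to about 12 N; the beads pass the lip at about 3 mm and it then snaps down by itself; fully home this point is at bore_mouth.
- seating_tool: Seating tool, 250 g, 85 mm tall: at the bottom a white ring 42 mm across with a hole 32 mm across and 20 mm deep, open downward, that goes over the cover's dome and presses on its flange; above it a 44 mm aluminium disc up to z = 29 mm, then a dark ribbed handle 25 mm across, z = 34 to 85 mm. Origin: centre of the ring's lower face, z up. Starts upright on the bench.
- control_box: Fixed furniture to keep clear of: grey sheet-metal box, 246 mm deep (x), 129 mm wide (y), 242 mm tall, behind the work between the left part and the middle of the bench; origin: centre of its base.
- oil_bottle: Bystander: white oil bottle with a red nozzle, 40 mm wide, 130 mm tall, upright; origin at its base.
- brass_bush: Bystander: brass bush, 28 mm across, 22 mm tall; origin at its base.
- bolt: Bystander: steel bolt standing on its hexagon head, 20 mm wide, 51 mm tall; origin at its base.
- tape_roll: Bystander: roll of black tape lying flat, 58 mm across, 19 mm tall; origin at its base.
There are look-alikes about, which are no part of the job. What is meant by the cover is not pink, and is the larger of those in its own colour. What is shaped like the seating_tool but pink is not meant.

How it is judged (in metres and radians):
On the way, in this order (a step that is already met when the one before it is completed fails the run):
1. the cover rests on its beads in the bore's mouth, level and centred, and the gripper has let it go (z of cover in the frame of bore_mouth between 0.004 and 0.011 m and horizontal distance between cover and bore_mouth below 0.004 m and angle between the z axis of cover and the z axis of bore_mouth, either way round below 0.2 rad and angle between cover's own z axis and vertical below 0.2 rad and contact force between the fingers and cover below 0.1 N), for 0.2 s.
2. the seating tool, held upright, drives the cover down past the lip (z of cover in the frame of bore_mouth below 0.005 m and horizontal distance between cover and bore_mouth below 0.004 m and angle between seating_tool's own z axis and vertical below 0.2 rad and contact force between seating_tool and cover above 3 N).
At the end, for the whole second after the job is handed in: The cover is snapped in: its flange lies on the housing's face within 1.5 mm, centred within 3 mm, dome up and level within 0.06 rad. The seating tool stands upright (within 0.1 rad) and still on the bench, beside the bearing unit's plate (at least 70 mm from the bore's axis) (z of cover in the frame of bore_mouth between -0.0025 and 0.0015 m and horizontal distance between cover and bore_mouth below 0.003 m and angle between cover's own z axis and vertical below 0.06 rad and angle between seating_tool's own z axis and vertical below 0.1 rad and height (world z) of seating_tool between -0.005 and 0.005 m and horizontal distance between seating_tool and bearing_unit above 0.07 m and linear speed of seating_tool below 0.02 m/s); the robot touches nothing.
It fails at once if the gripper pushes the cover into the bore (the robot touches it when it is less than 4 mm proud) (z of cover in the frame of bore_mouth below 0.004 m and horizontal distance between cover and bore_mouth below 0.01 m and contact force between any of the fingers, the arm and cover above 1 N).
It fails at once if another thing on the bench is shifted more than 30 mm (distance of any of oil_bottle, brass_bush, bolt, tape_roll from where it was at the start of the episode above 0.03 m).
It also fails if it takes over 59 s, if anything falls off the work surface, if the arm or the gripper's body presses on something with over 40 N, if the wrist force passes 120 N, or if a joint passes its speed limit or range.

### The arm

A 6-joint arm with a two-finger parallel gripper is mounted at the origin on a cart in front of the work surface, level with it; the furniture and walls round the work are solid. World frame = base frame: x ahead of the robot, y to its left, z up, the work surface at z = 0. Lengths are in m, angles in degrees, forces in N, time in s.
With the tool pointing down it reaches from about 0.375 to 0.9 m from the base axis. Payload 3.1 kg.
Tool frame: the origin (TCP) lies on the centre line of the jaws, within the pads' length; the fingertips stand 8 mm ahead of it and the grasp point (between the pads) lies 11 mm behind it; z points along the fingers, y is the line along which they close (so a half turn about z gives the same grasp; the last joint's range is limited). The gripper opens to 87 mm and grips with 3 to 60 N. Pads are 19 mm wide; open, the fingers measure 117 mm over their backs; the gripper's body (75 mm by 190 mm) begins 51 mm behind the grasp point.
Start: joints at [58.7, 30.224, 82.088, -0, 67.689, -10.227], TCP at [0.225, 0.583, 0.195] pointing down, gripper open.
Joint ranges: [-176.69, 176.69], [-43.24, 126.21], [12.49, 139.97], [-82, 262], [0, 151.66], [-163.58, 163.58]. Speed limits (degrees/s): [159.86, 159.86, 180, 180, 180, 180].

### API

Orientations are given as a 3x3 rotation matrix whose columns are the frame's x, y, z axes.
In Python, from rig import * gives the robot as it stands.
- The arm moves only by the tool step_arm, never from a script. Its argument "targets" is a list of rows, each a list of 5 numbers: the opening, from -1 (shut) to 1 (fully open), then the shift along the world's x, y, z normalised to -1 to 1, where 1 is 0.25 m, then the turn about the world's z normalised to -1 to 1, where 1 is 180 degrees. In form: [[fingers, x, y, z, turn], ...]. A call has 1 to 20 rows; each row is the pose to reach, as a shift and turn from the pose commanded when the call began, turning the shorter way round; what a row does not reach only later rows make up. A row lasts 1/10 s, in which the tool goes at most 50 mm and 8.59 degrees, less where a joint would pass 70% of its speed; a pose out of reach is approached as far as the arm can. A call with a number of a shift or a turn outside -1 to 1 is refused whole. A call with a gripper value outside its range is refused whole. The fingers move at their own pace and stop on an object; the grip force is fixed at half the most. Time passes only in rows, so rows that repeat a pose let the fingers close. It gives the time, the measured TCP pose, the force, the opening and the grip force at its end, in the units of the state.
- read_state(): the state, without advancing time (a new reading comes with each control period).
- capture(name): name is "side" or "top" or "wrist"; returns a dict with "color" (420x560x3 uint8, red, green, blue), "mtx" (3x3 intrinsics, pixels), "pose" (4x4, takes a point from camera to world coordinates). Camera axes: x right, y down, z forward; pixel columns grow to the right and rows downward; lengths in m; the calibration is good to about 2 mm. A picture is of the moment at which its call begins. There is no depth.
- hand_in(): hands the job in; it is judged then, once.
The state is a dict: "time_s": time; "joint_positions": joint angles; "qvel": joint speeds; "tau": joint torques, N m; "position": TCP position; "tcp_rot": TCP orientation; "force": force on the tool from outside, world axes, zero at the start; "moment": the same for the moment, N m; "opening": opening from 0.0 (shut) to 1.0 (fully open); "grasp_force": force on a finger pad.
Only numpy, scipy, OpenCV 4.12 (cv2) and the standard library are available. Lean on these libraries where they do the work, as an engineer would, in place of code of your own. Each camera call takes 0.05 s, during which the arm holds its last target. There are 200 camera calls.

## Working session

There is one attempt and no reset: what is moved stays moved. The work goes in short steps, Python scripts to look and compute and a tool call to move; the robot and the scene stay as the last step left them, time stands still between calls to the robot, and variables do not carry over. Pictures are saved under pics/ and viewed, at most 10 in all, crops included, and the job is handed in when it is done.

Besides the shell and the picture viewer there is one more tool, called after "Emit:" as name(argument=value, ...), one argument or row to a line, values as JSON. step_arm: Moves the arm, as the interface text tells. Scaled input: -1 to 1 covers 0.25 m each way for a shift and 180 degrees each way for a turn. Its arguments: {"type":"object","properties":{"targets":{"type":"array","items":{"type":"array","items":{"type":"number"}}}},"required":["targets"]}

```bash
mkdir -p pics; python3 - <<'E'
from rig import *
import cv2,numpy as np,pickle
for n in ["side","top"]:
    c=capture(n); pickle.dump(c,open(f"pics/{n}0.pkl","wb"))
    cv2.imwrite(f"pics/{n}0.png",cv2.cvtColor(c["color"],cv2.COLOR_RGB2BGR))
    print(n,c["mtx"].round(1).tolist(),c["pose"].round(3).tolist())
s=read_state();print(s["time_s"],s["position"],s["tcp_rot"],s["opening"],s["force"])
E
```

```text
side [[424.1, 0.0, 279.4], [0.0, 424.1, 206.5], [0.0, 0.0, 1.0]] [[0.367, -0.696, 0.617, -0.131], [-0.93, -0.285, 0.231, -0.238], [0.015, -0.659, -0.752, 0.85], [0.0, 0.0, 0.0, 1.0]]
top [[392.4, 0.0, 274.4], [0.0, 392.4, 213.9], [0.0, 0.0, 1.0]] [[0.014, -0.982, 0.187, 0.367], [-1.0, -0.018, -0.024, -0.005], [0.027, -0.187, -0.982, 1.005], [0.0, 0.0, 0.0, 1.0]]
0.1 [0.22430492 0.58258166 0.19386773] [[-9.33116588e-01  3.59572454e-01 -1.04108003e-03]
 [ 3.59573783e-01  9.33115094e-01 -1.70781139e-03]
 [ 3.57365556e-04 -1.96793222e-03 -9.99998000e-01]] 0.9976149766220077 [ 0.13325693  0.03247344 -0.06572205]
```

View pics/top0.png

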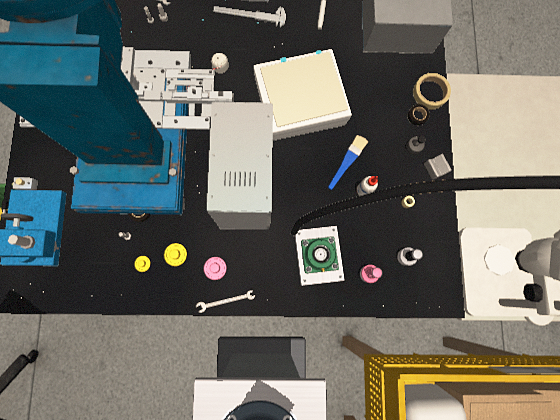

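View pics/side0.png

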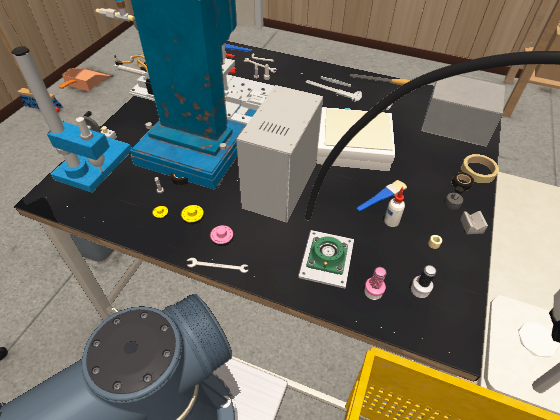

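The top view shows these candidates:

- **Cover:** small yellow (142,264), large yellow (175,254) and pink (215,268). I choose the large yellow.
- **Tool:** white/dark (410,257) and pink (371,272). I choose the white.
- **Bearing unit:** (320,254).
- **Hose:** a black hose arches from about (297,230) to the right, behind the unit, so I need its height.

Next I measure these and check the choice in a close crop.

```bash
cat > h.py <<'E'
import numpy as np,cv2,pickle
def ray(c,uv):
    d=c["pose"][:3,:3]@np.linalg.inv(c["mtx"])@np.array([uv[0],uv[1],1.]); return c["pose"][:3,3],d/np.linalg.norm(d)
def onz(c,uv,z):
    o,d=ray(c,uv); return o+d*(z-o[2])/d[2]
def tri(c1,u1,c2,u2):
    A=0;b=0;R=[ray(c1,u1),ray(c2,u2)]
    for o,d in R:
        P=np.eye(3)-np.outer(d,d);A=A+P;b=b+P@o
    x=np.linalg.solve(A,b); return x,max(np.linalg.norm((np.eye(3)-np.outer(d,d))@(x-o)) for o,d in R)
def proj(c,p):
    q=np.linalg.inv(c["pose"])@np.append(p,1);q=c["mtx"]@q[:3];return q[:2]/q[2]
def hsvmask(c,lo,hi): return cv2.inRange(cv2.cvtColor(c["color"],cv2.COLOR_RGB2HSV),lo,hi)
def blobs(m,amin=60):
    cs,_=cv2.findContours(m,cv2.RETR_EXTERNAL,cv2.CHAIN_APPROX_NONE)
    return [k for k in cs if cv2.contourArea(k)>amin]
def circ(c,k,z):
    p=np.array([onz(c,q[0],z)[:2] for q in k]);(x,y),r=cv2.minEnclosingCircle((p*1000).astype(np.float32));e=cv2.fitEllipse((p*1000).astype(np.float32))
    return np.round(e[0],1),np.round(e[1],1),round(2*r,1)
E
python3 - <<'E'
from h import *
C={n:pickle.load(open(f"pics/{n}0.pkl","rb")) for n in("top","side")}
for n,c in C.items():
    print(n)
    for nm,lo,hi,z in [("yel",(24,150,120),(34,255,255),.012),("pink",(150,60,120),(179,200,255),.012),("green",(65,80,40),(90,255,200),.03)]:
        for k in blobs(hsvmask(c,lo,hi)):
            if cv2.contourArea(k)<4000 : print(nm,cv2.boundingRect(k),circ(c,k,z))
t,s=C["top"],C["side"]
print("hose low",tri(t,(297,230),s,(308,218)))
# hose: for top pixels on curve, height by matching epipolar: side pixels on curve
side=[(308,218),(316,180),(332,155),(355,130),(390,98),(430,75),(480,61),(540,56)]
for u in [(310,222),(330,212),(350,204),(375,195),(400,189),(440,185),(500,183)]:
    best=min(((tri(t,u,s,(a[0]+(b[0]-a[0])*f,a[1]+(b[1]-a[1])*f))) for a,b in zip(side,side[1:]) for f in np.linspace(0,1,20)),key=lambda r:r[1]);print(u,best[0].round(3),round(best[1],3))
for uv,z in [((410,257),.01),((320,254),.046),((240,227),0)]: print(uv,onz(t,uv,z))
print("box corner tops",[onz(t,u,.242).round(3).tolist() for u in[(208,210),(272,213)]])
a=t["color"][190:320,110:270];b=t["color"][190:320,280:440]
im=np.vstack([cv2.resize(a,None,fx=2.3*2,fy=2.3,interpolation=2),cv2.resize(b,None,fx=4.6,fy=2.3,interpolation=2)]) if 0 else np.hstack([cv2.resize(q,None,fx=2.5,fy=2.5,interpolation=2) for q in(a,b)])
cv2.imwrite("pics/crop.png",im[:,:,::-1])
E
```

```text
top
yel (135, 256, 15, 16) (array([423.8, 299.5]), array([35.4, 37.6]), 39.6)
yel (164, 243, 23, 23) (array([448.3, 219.2]), array([53.9, 54.5]), 57.1)
pink (361, 265, 21, 18) (array([ 407.6, -273.7]), array([42.1, 50.1]), 52.9)
pink (204, 257, 23, 23) (array([415.5, 118.7]), array([54., 56.]), 57.6)
green (302, 238, 36, 35) (array([ 450.9, -140.6]), array([82.9, 92.1]), 106.8)
side
yel (403, 359, 146, 61) (array([ 266.3, -494.4]), array([ 15.1, 311.1]), 268.1)
yel (350, 349, 54, 71) (array([ 188.9, -333.2]), array([ 91.3, 178.9]), 164.8)
yel (153, 206, 15, 12) (array([423.8, 299.5]), array([35.9, 36.5]), 39.0)
yel (182, 205, 21, 17) (array([450. , 220.3]), array([52.5, 55.1]), 57.2)
pink (365, 267, 21, 29) (array([ 425.7, -268.8]), array([41.4, 80.6]), 80.6)
pink (210, 225, 23, 19) (array([417. , 119.9]), array([55. , 55.6]), 57.7)
green (307, 237, 40, 37) (array([ 445. , -144.1]), array([ 87.9, 103.1]), 112.4)
hose low (array([ 0.50447571, -0.07852227,  0.06770559]), np.float64(0.0045568541081957015))
(310, 222) [ 0.498 -0.095  0.236] 0.0
(330, 212) [ 0.505 -0.123  0.307] 0.001
(350, 204) [ 0.51  -0.149  0.355] 0.001
(375, 195) [ 0.514 -0.179  0.405] 0.0
(400, 189) [ 0.515 -0.205  0.442] 0.0
(440, 185) [ 0.51  -0.245  0.489] 0.0
(500, 183) [ 0.503 -0.303  0.528] 0.0
(410, 257) [ 0.45047406 -0.37654989  0.01      ]
(320, 254) [ 0.45128334 -0.1410699   0.046     ]
(240, 227) [0.52173525 0.05924649 0.        ]
box corner tops [[0.517, 0.108, 0.242], [0.514, -0.019, 0.242]]
```

View pics/crop.png

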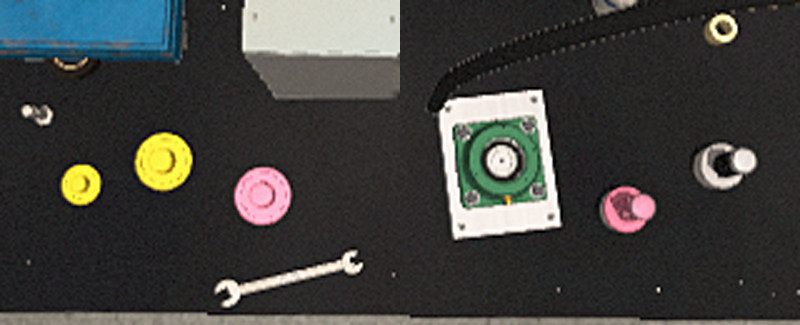

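The crop confirms it: the larger yellow cover is at about (0.449, 0.220), the white-ring tool at about (0.45, -0.37), and the bore at about (0.451, -0.141). The hose stands behind the unit at x≈0.50. I move over the cover now.

Emit:
step_arm(
  targets=[
    [1,0.4,-0.72,0,0],
    [1,0.4,-0.72,0,0],
    [1,0.4,-0.72,0,0],
    [1,0.4,-0.72,0,0],
    [1,0.4,-0.72,0,0],
  ],
)

```text
time_s: 0.6
position: [0.3262, 0.3988, 0.1943]
tcp_rot: [[-0.931, 0.364, -0.001], [0.364, 0.931, -0.003], [-0.0, -0.003, -1.0]]
force: [-0.3, -0.2, -1.4]
opening: 0.998
grasp_force: 0.0
```

Emit:
step_arm(
  targets=[
    [1,0.46,-0.72,-0.1,0],
    [1,0.46,-0.72,-0.1,0],
    [1,0.46,-0.72,-0.1,0],
    [1,0.46,-0.72,-0.1,0],
    [1,0.46,-0.72,-0.1,0],
    [1,0.46,-0.72,-0.1,0],
    [1,0.46,-0.72,-0.1,0],
  ],
)

```text
time_s: 1.3
position: [0.4389, 0.2242, 0.1696]
tcp_rot: [[-0.933, 0.36, -0.001], [0.36, 0.933, 0.001], [0.001, 0.0, -1.0]]
force: [0.2, 0.7, -0.0]
opening: 0.999
grasp_force: 0.0
```

```bash
python3 - <<'E'
from rig import *
from h import *
c=capture("wrist"); pickle.dump(c,open("pics/w1.pkl","wb"));s=read_state()
print(s["time_s"],s["position"].round(4),s["tcp_rot"].round(3).tolist()); print(c["mtx"].round(1).tolist(),c["pose"].round(3).tolist())
for k in blobs(hsvmask(c,(24,120,90),(34,255,255)),300): print(cv2.boundingRect(k),circ(c,k,.012),circ(c,k,.014))
t=pickle.load(open("pics/top0.pkl","rb"))["color"];sd=pickle.load(open("pics/side0.pkl","rb"))["color"]
g=lambda q:np.clip(q.astype(float)*2.2,0,255).astype(np.uint8)
im=np.zeros((600,800,3),np.uint8)
im[:300,:400]=cv2.resize(c["color"],(400,300)); im[:300,400:]=cv2.resize(g(t[150:270,280:440]),(400,300)); im[300:,:400]=cv2.resize(g(sd[120:240,290:450]),(400,300))
cv2.imwrite("pics/m1.png",im[:,:,::-1])
E
```

```text
1.35 [0.4386 0.2246 0.1697] [[-0.934, 0.358, -0.001], [0.358, 0.934, 0.001], [0.001, 0.0, -1.0]]
[[333.8, 0.0, 278.2], [0.0, 333.8, 208.3], [0.0, 0.0, 1.0]] [[0.359, 0.903, 0.236, 0.372], [0.933, -0.348, -0.091, 0.248], [0.0, 0.253, -0.967, 0.36], [0.0, 0.0, 0.0, 1.0]]
(251, 172, 52, 52) (array([445.2, 218.4]), array([54.9, 55.4]), 56.5) (array([444.8, 218.5]), array([54.6, 55. ]), 56.2)
(323, 129, 38, 39) (array([420.6, 299.6]), array([38.1, 38.5]), 39.7) (array([420.3, 299.3]), array([37.9, 38.2]), 39.4)
```

View pics/m1.png

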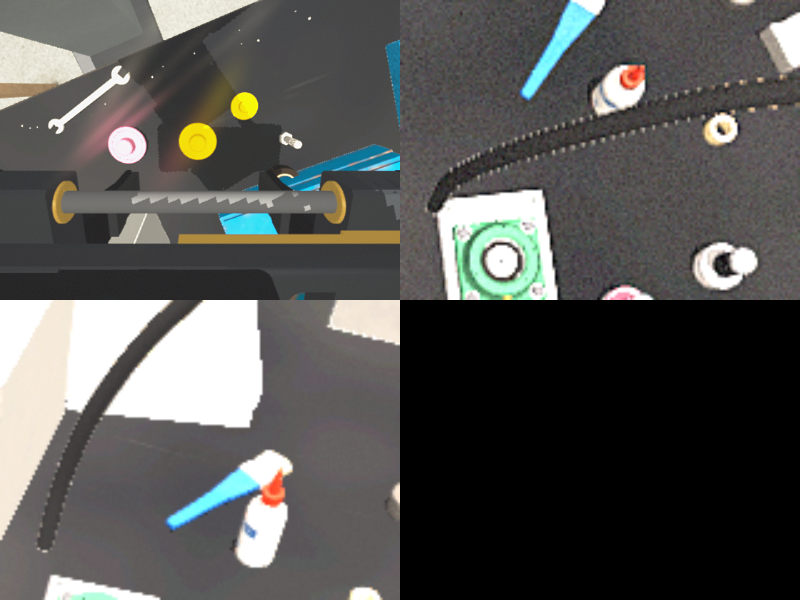

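```bash
python3 - <<'E'
from h import *
t,s=[pickle.load(open(f"pics/{n}0.pkl","rb")) for n in("top","side")]
side=[(307.6,219.2),(314,196),(322,172),(332,154),(350,134),(366,122),(390,98),(430,75)]
for u in [(293,233),(300,224),(312,215),(332,208),(360,201)]:
    b=min(((tri(t,u,s,np.array(a)+(np.array(b)-a)*f)) for a,b in zip(side,side[1:]) for f in np.linspace(0,1,30)),key=lambda r:r[1]);print(u,b[0].round(3),round(b[1],4))
# plate centre: white quad at z=.010 ; bearing dark/bright disc
for n,c in(("top",t),("side",s)):
    m=hsvmask(c,(0,0,150),(179,60,255))
    for k in blobs(m,200):
        x,y,w,h=cv2.boundingRect(k)
        P=proj(c,[.451,-.141,.01])
        if x<P[0]<x+w and y<P[1]<y+h and w<90:
            q=cv2.minAreaRect(np.array([onz(c,p[0],.01)[:2]*1000 for p in k],np.float32));print(n,"plate",q)
E
```

```text
(293, 233) [ 0.499 -0.074  0.066] 0.0007
(300, 224) [ 0.508 -0.083  0.149] 0.0
(312, 215) [ 0.511 -0.098  0.239] 0.0001
(332, 208) [ 0.511 -0.126  0.312] 0.0
(360, 201) [ 0.512 -0.162  0.372] 0.0001
top plate ((452.56219482421875, -143.49806213378906), (140.8374481201172, 108.81761169433594), 7.137734889984131)
side plate ((450.8583679199219, -143.62998962402344), (143.58567810058594, 109.45118713378906), 7.108175277709961)
```

Hose centreline is at x≈0.51, rising from (0.50,-0.075,0.066). If I keep the 190 mm body's long side roughly along world y, tilted slightly the other way, it clears the hose. I turn the gripper now and measure cover and bore at the same yaw so that camera bias cancels.

Emit:
step_arm(
  targets=[
    [1,0.025,-0.02,0,0.18],
    [1,0.025,-0.02,0,0.18],
    [1,0.025,-0.02,0,0.18],
    [1,0.025,-0.02,0,0.18],
    [1,0.025,-0.02,0,0.18],
    [1,0.025,-0.02,0,0.18],
  ],
)

```text
time_s: 1.95
position: [0.4451, 0.2196, 0.1699]
tcp_rot: [[-0.981, -0.196, -0.0], [-0.196, 0.981, 0.0], [0.0, 0.0, -1.0]]
force: [0.6, -0.0, -0.4]
opening: 1.0
grasp_force: 0.0
```

```bash
python3 - <<'E'
from rig import *
from h import *
c=capture("wrist"); pickle.dump(c,open("pics/w2.pkl","wb"));s=read_state()
print(s["time_s"],s["position"].round(4),s["tcp_rot"].round(3).tolist(),s["joint_positions"]);print(c["pose"].round(3).tolist())
for k in blobs(hsvmask(c,(24,120,90),(34,255,255)),300): print(cv2.boundingRect(k),circ(c,k,.012),circ(c,k,.014))
E
```

```text
2.0 [0.4453 0.2193 0.1699] [[-0.981, -0.196, -0.0], [-0.196, 0.981, 0.0], [-0.0, 0.0, -1.0]] [ 1.32895911e+01  2.24018664e+01  1.01832183e+02  1.67795835e-02
  5.57640516e+01 -8.80376164e+01]
[[-0.197, 0.948, 0.25, 0.374], [0.98, 0.19, 0.051, 0.205], [0.0, 0.255, -0.967, 0.36], [0.0, 0.0, 0.0, 1.0]]
(338, 165, 38, 36) (array([420.4, 299. ]), array([37.7, 38.2]), 39.4) (array([420.1, 298.5]), array([37.5, 37.9]), 39.2)
(251, 164, 53, 53) (array([445.1, 218.4]), array([55.4, 55.6]), 56.7) (array([444.7, 218.4]), array([55.1, 55.3]), 56.4)
```

Emit:
step_arm(
  targets=[
    [1,0.004,0,-0.2,0],
    [1,0.004,0,-0.35,0],
    [1,0.004,0,-0.48,0],
    [1,0.004,0,-0.54,0],
    [1,0.004,0,-0.58,0],
    [1,0.004,0,-0.584,0],
    [1,0.004,0,-0.584,0],
    [0,0.004,0,-0.584,0],
    [-0.3,0.004,0,-0.584,0],
    [-1,0.004,0,-0.584,0],
    [-1,0.004,0,-0.584,0],
    [-1,0.004,0,-0.584,0],
    [-1,0.004,0,-0.584,0],
    [-1,0.004,0,-0.584,0],
  ],
)

```text
time_s: 3.4
position: [0.4469, 0.2182, 0.0238]
tcp_rot: [[-0.981, -0.196, -0.0], [-0.196, 0.981, -0.0], [0.0, -0.0, -1.0]]
force: [-0.0, -0.6, 1.0]
opening: 0.449
grasp_force: 0.0
```

Still closing; I hold a little longer, then lift.

Emit:
step_arm(
  targets=[
    [-1,0,0,0,0],
    [-1,0,0,0,0],
    [-1,0,0,0,0],
    [-1,0,0,0,0],
    [-1,0,0,0,0],
    [-1,0,0,0,0],
    [-1,0,0,0,0],
  ],
)

```text
time_s: 4.1
position: [0.4469, 0.2182, 0.0237]
tcp_rot: [[-0.981, -0.196, -0.0], [-0.196, 0.981, -0.0], [0.0, -0.0, -1.0]]
force: [0.0, 0.0, -0.8]
opening: 0.004
grasp_force: 0.0
```

Emit:
step_arm(
  targets=[
    [-1,0,0,0.05,0],
    [-1,0,0,0.2,0],
    [-1,0,0,0.4,0],
    [-1,0,0,0.584,0],
    [-1,0,0,0.584,0],
  ],
)

```text
time_s: 4.6
position: [0.4516, 0.2195, 0.1766]
tcp_rot: [[-0.98, -0.197, 0.014], [-0.197, 0.98, 0.003], [-0.015, 0.0, -1.0]]
force: [1.5, 0.2, -0.0]
opening: 0.005
grasp_force: 0.0
```

```bash
python3 - <<'E'
from rig import *
from h import *
c=capture("wrist"); pickle.dump(c,open("pics/w3.pkl","wb"));s=read_state()
print(s["time_s"],s["position"].round(4),s["opening"],s["grasp_force"])
for k in blobs(hsvmask(c,(24,120,90),(34,255,255)),300): print(cv2.boundingRect(k),circ(c,k,.158),circ(c,k,.160))
cv2.imwrite("pics/w3.png",c["color"][:,:,::-1])
E
```

```text
4.65 [0.4494 0.2189 0.1738] 0.0024111514330126126 0.0
(339, 156, 37, 36) (array([403. , 260.1]), array([22.3, 22.5]), 23.0) (array([402.8, 259.5]), array([22.1, 22.3]), 22.8)
(253, 155, 52, 52) (array([417.4, 212.7]), array([32.5, 32.7]), 33.8) (array([417. , 212.7]), array([32.2, 32.4]), 33.5)
```

View pics/w3.png

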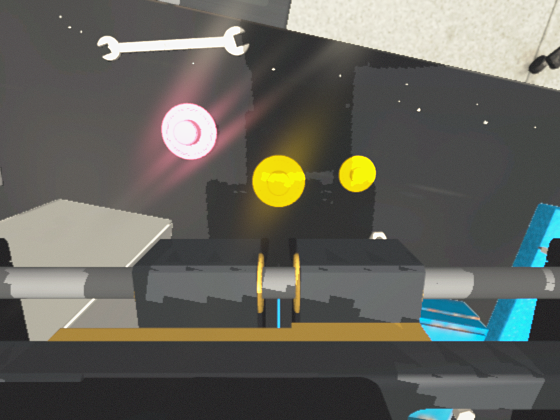

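The wrist view shows the gripper shut and empty. The cover is still on the bench at (278,181), and the fingers are around (278,285). I compare the TCP's projection with what is seen, and check the cover's present position.

```bash
python3 - <<'E'
from rig import *
from h import *
c=pickle.load(open("pics/w3.pkl","rb"));s=read_state();R=s["tcp_rot"];p=s["position"]
for d in(-.06,-.011,0,.008): print(d,proj(c,p+R[:,2]*d).round(1))
print("cam in tool frame",(R.T@(c["pose"][:3,3]-p)).round(3))
for k in blobs(hsvmask(c,(24,120,90),(34,255,255)),300): print(circ(c,k,.012))
for n in("top","side"):
    c=capture(n)
    for k in blobs(hsvmask(c,(24,150,120),(34,255,255))):
        if cv2.contourArea(k)<1500:print(n,cv2.boundingRect(k),circ(c,k,.012))
    pickle.dump(c,open(f"pics/{n}1.pkl","wb"))
t=pickle.load(open("pics/top1.pkl","rb"))["color"][120:320,60:260];s=pickle.load(open("pics/side1.pkl","rb"))["color"][80:280,100:300]
cv2.imwrite("pics/m2.png",np.hstack([cv2.resize(q,(400,400),interpolation=2) for q in(t,s)])[:,:,::-1])
E
```

```text
-0.06 [277.9 286.2]
-0.011 [277.9 245.2]
0 [277.9 238.6]
0.008 [278.  234.2]
cam in tool frame [ 0.071  0.    -0.192]
(array([420.5, 299.1]), array([38. , 38.3]), 39.2)
(array([445. , 218.5]), array([55.4, 55.8]), 57.6)
side (350, 348, 199, 72) (array([ 333.7, -177.2]), array([218.6, 341.5]), 365.5)
side (153, 206, 15, 11) (array([423.4, 300.3]), array([32.8, 34.9]), 36.9)
side (182, 205, 21, 17) (array([449.6, 220. ]), array([49.3, 52.2]), 55.5)
```

View pics/m2.png

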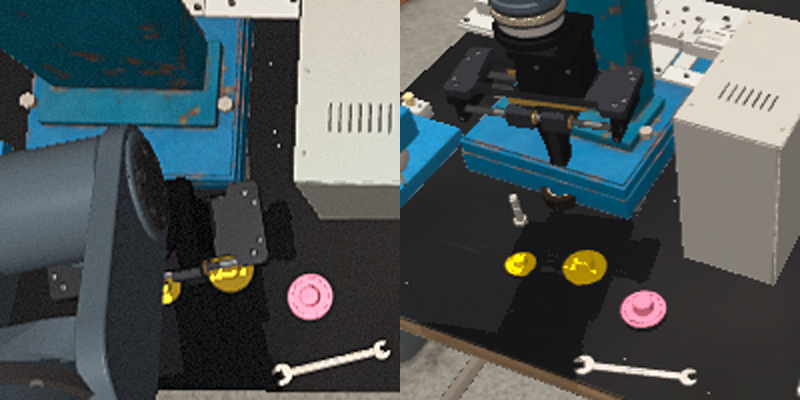

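```bash
python3 - <<'E'
from rig import *
from h import *
s=read_state();R=s["tcp_rot"];p=s["position"];print(p,s["opening"])
c=pickle.load(open("pics/side1.pkl","rb"))
for d in(-.06,-.011,0,.008): q=proj(c,p+R[:,2]*d);print(d,q.round(1),"crop",(q-[100,80])*2+[400,0])
w=pickle.load(open("pics/w3.pkl","rb"))["color"][130:340,200:360]
a=c["color"][100:190,140:240]
cv2.imwrite("pics/m3.png",np.hstack([cv2.resize(w,(400,525),interpolation=2),cv2.resize(a,(400,525),interpolation=2)])[:,:,::-1])
E
```

```text
[0.4463232  0.2180614  0.17008956] 0.0022337097406714135
-0.06 [178.1 149.8] crop [556.28464761 139.68534188]
-0.011 [181.7 166.2] crop [563.37335953 172.38491179]
0 [182.4 169.7] crop [564.89091225 179.38524156]
0.008 [183.  172.2] crop [565.97848032 184.40209208]
```

View pics/m3.png

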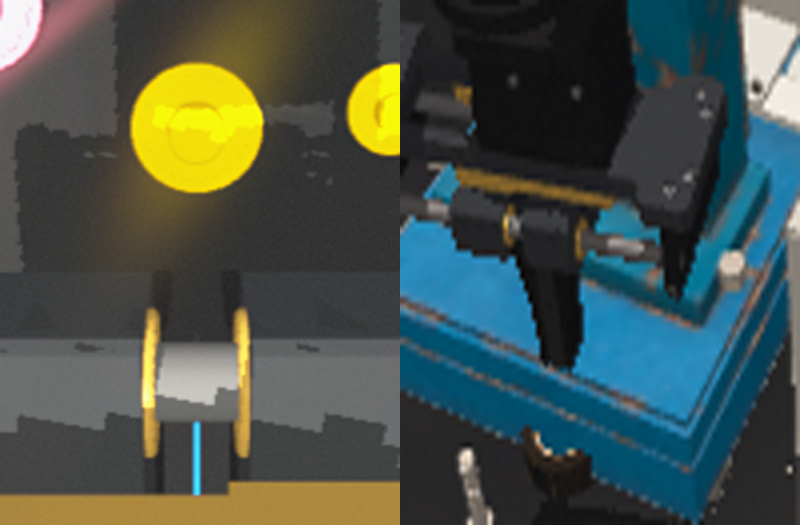

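The pictures don't explain the miss: the dark fingertips vanish against the black bench. I probe instead, lowering the shut fingertips slowly onto the dome. Contact should come at TCP z≈0.038.

Emit:
step_arm(
  targets=[
    [-1,0,0,-0.2,0],
    [-1,0,0,-0.35,0],
    [-1,0,0,-0.46,0],
    [-1,0,0,-0.5,0],
    [-1,0,0,-0.5,0],
  ],
)

```text
time_s: 5.25
position: [0.4447, 0.2176, 0.0425]
tcp_rot: [[-0.981, -0.196, -0.006], [-0.196, 0.981, -0.001], [0.006, -0.0, -1.0]]
force: [0.3, -0.6, 0.2]
opening: 0.001
grasp_force: 0.0
```

```bash
python3 - <<'E'
from rig import *
from h import *
c=capture("wrist");s=read_state();print(s["position"].round(4),s["force"].round(2)); sd=capture("side")
pickle.dump((c,sd,s),open("pics/p1.pkl","wb"))
R=s["tcp_rot"];p=s["position"]
for C in(c,sd): print([proj(C,p+R[:,2]*d).round(0).tolist() for d in(-.06,-.011,0,.008)],proj(C,[.446,.2185,.03]).round(0))
g=lambda q:np.clip((q/255.)**.4*255,0,255).astype(np.uint8)
cv2.imwrite("pics/m4.png",np.hstack([cv2.resize(g(q),(400,400),interpolation=2) for q in(c["color"][130:290,200:360],sd["color"][140:240,140:240])])[:,:,::-1])
E
```

```text
[0.4461 0.2179 0.0439] [ 0.83 -0.66 -0.01]
[[278.0, 297.0], [278.0, 254.0], [278.0, 247.0], [278.0, 242.0]] [279. 239.]
[[187.0, 190.0], [190.0, 203.0], [190.0, 206.0], [191.0, 208.0]] [191. 210.]
```

View pics/m4.png

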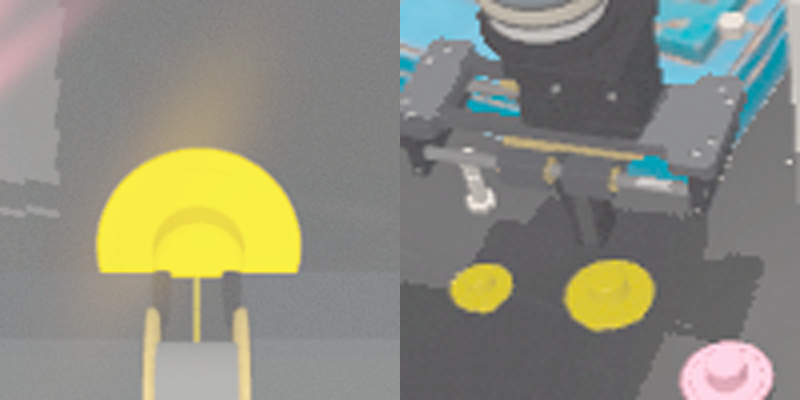

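In the side view the fingertips end at about (189,201), above the dome top at (191,210) and about 25 mm higher than the stated tip (191,208). That explains the miss. I find the real tip height by contact.

Emit:
step_arm(
  targets=[
    [-1,0,0,-0.02,0],
    [-1,0,0,-0.04,0],
    [-1,0,0,-0.06,0],
    [-1,0,0,-0.07,0],
    [-1,0,0,-0.08,0],
    [-1,0,0,-0.08,0],
  ],
)

```text
time_s: 5.95
position: [0.4468, 0.2181, 0.0245]
tcp_rot: [[-0.981, -0.196, -0.001], [-0.196, 0.981, -0.0], [0.001, -0.0, -1.0]]
force: [0.3, -0.1, 1.0]
opening: 0.002
grasp_force: 0.0
```

Emit:
step_arm(
  targets=[
    [-1,0,0,-0.01,0],
    [-1,0,0,-0.02,0],
    [-1,0,0,-0.02,0],
  ],
)

```text
time_s: 6.25
position: [0.4467, 0.2181, 0.0194]
tcp_rot: [[-0.981, -0.196, -0.001], [-0.196, 0.981, -0.0], [0.001, -0.0, -1.0]]
force: [0.1, 0.9, -0.4]
opening: 0.004
grasp_force: 0.0
```

Emit:
step_arm(
  targets=[
    [-1,0,0,-0.01,0],
    [-1,0,0,-0.02,0],
    [-1,0,0,-0.02,0],
  ],
)

```text
time_s: 6.55
position: [0.4467, 0.2181, 0.0144]
tcp_rot: [[-0.981, -0.196, -0.001], [-0.196, 0.981, -0.0], [0.001, -0.0, -1.0]]
force: [0.7, 0.5, 0.2]
opening: 0.006
grasp_force: 0.0
```

Emit:
step_arm(
  targets=[
    [-1,0,0,-0.006,0],
    [-1,0,0,-0.012,0],
    [-1,0,0,-0.012,0],
  ],
)

```text
time_s: 6.85
position: [0.4468, 0.2182, 0.0116]
tcp_rot: [[-0.981, -0.197, -0.0], [-0.197, 0.981, -0.0], [0.0, -0.0, -1.0]]
force: [0.6, -0.5, -0.3]
opening: -0.001
grasp_force: 0.0
```

Emit:
step_arm(
  targets=[
    [-1,0,0,-0.006,0],
    [-1,0,0,-0.012,0],
    [-1,0,0,-0.012,0],
  ],
)

```text
time_s: 7.15
position: [0.4468, 0.2182, 0.0086]
tcp_rot: [[-0.981, -0.196, -0.0], [-0.196, 0.981, -0.0], [0.0, -0.0, -1.0]]
force: [-0.2, -0.5, 0.2]
opening: 0.008
grasp_force: 0.0
```

```bash
python3 - <<'E'
from rig import *
s=read_state();print(s["time_s"],s["position"].round(4),s["force"].round(2),s["tau"].round(2),s["joint_positions"].round(2))
E
```

```text
7.15 [0.4468 0.2182 0.0086] [-0.21 -0.5   0.16] [-1.000e-02 -3.909e+01 -6.450e+00 -2.000e-02  6.000e-02 -0.000e+00] [ 13.13  38.75 108.38  -0.    32.89 -88.2 ]
```

Emit:
step_arm(
  targets=[
    [-1,0,0,-0.006,0],
    [-1,0,0,-0.012,0],
    [-1,0,0,-0.012,0],
  ],
)

```text
time_s: 7.45
position: [0.4468, 0.2181, 0.0056]
tcp_rot: [[-0.981, -0.196, -0.0], [-0.196, 0.981, -0.0], [0.0, -0.0, -1.0]]
force: [0.6, 0.3, -0.4]
opening: 0.003
grasp_force: 0.0
```

Emit:
step_arm(
  targets=[
    [-1,0,0,-0.006,0],
    [-1,0,0,-0.012,0],
    [-1,0,0,-0.012,0],
  ],
)

```text
time_s: 7.75
position: [0.4469, 0.2182, 0.0027]
tcp_rot: [[-0.981, -0.196, -0.0], [-0.196, 0.981, -0.0], [0.0, -0.0, -1.0]]
force: [-1.0, 0.2, 0.6]
opening: 0.004
grasp_force: 0.0
```

```bash
python3 - <<'E'
from rig import *
from h import *
s=read_state();print(s["time_s"],s["position"].round(4),s["force"].round(2))
sd=capture("side");pickle.dump(sd,open("pics/s5.pkl","wb"));p=s["position"]
print([proj(sd,p+[0,0,-d]).round(0).tolist() for d in(-.06,-.011,0,.008)])
v=cv2.cvtColor(sd["color"],cv2.COLOR_RGB2HSV)
print("value"); print(v[196:226:1,178:206:2,2]); print("yellow"); m=hsvmask(sd,(22,120,80),(36,255,255))
for k in blobs(m): 
    if cv2.contourArea(k)<1500: print(cv2.boundingRect(k),circ(sd,k,.012))
E
```

```text
7.75 [0.4469 0.2182 0.0027] [-0.96  0.23  0.56]
[[189.0, 201.0], [192.0, 214.0], [193.0, 216.0], [193.0, 218.0]]
value
[[ 39  91  46  34  34  35  36  37  53  77  67  66  91  86]
 [ 33  86  19  33  34  33  33  33  42  75  74  88 166 161]
 [ 33  27  18  33  33  33  33  33  45  82  68  70 105 113]
 [ 30  26  20  33  33  33  33  34  38  93  24  30  54  59]
 [ 23  24  21  23  32  33  33  34  33  26  24  24  23  24]
 [ 24  23  23  19  26  28  23  30  33  24  24  23  24  23]
 [ 24  24  23  18  26  28  17  18  16  23  23  23  25  24]
 [ 24  22  23  20  24  25  23  18  15  23  24  24  24  24]
 [ 24  23  23  18  23  28  24  18  15  24  25  23  24  24]
 [ 24  23  23  22  19  27  27  18  15  94  48  23  23  22]
 [ 23  22  23  22  18  28  25  19  16 138 171  23  23  25]
 [ 21  21  21  27  19  28  28  15  19 174 175 161  23  24]
 [ 22  23  22 109  18  28  27  18  44 166 175 174  51  23]
 [ 22  23  37 174  54  28  27  18  59 162 175 175  95  24]
 [ 22  22  80 167  92  22  27  17 105 138 175 175 168  24]
 [ 23  22 141 175 129  64  28  17 140 141 175 175 169  23]
 [ 23  26 175 175 174 171 184  99 160
[... 236 characters left out ...]
 175 174 175  84  24]
 [ 23  24 109 175 175 175 176 175 175 175 175 175  24  23]
 [ 23  23  62 175 175 175 175 175 175 170 175 177  23  24]
 [ 22  22  34 177 175 171 174 174 175 175 171  80  24  25]
 [ 22  21  22  66 180 175 175 175 179 174  84  25  24  24]
 [ 21  22  22  22 102 190 184 181 180  72  24  24  24  24]
 [ 22  22  21  22  24  92  87  49  26  24  24  23  24  24]
 [ 22  24  22  21  22  23  22  24  24  24  24  24  24  24]
 [ 22  22  22  22  22  22  23  24  23  23  23  24  24  24]
 [ 21  21  23  22  24  22  22  25  24  24  24  24  24  24]]
yellow
(153, 206, 15, 12) (array([423.3, 298.7]), array([36.7, 39.5]), 42.1)
(181, 205, 23, 18) (array([447.3, 218.2]), array([52. , 56.1]), 59.0)
```

The finger's lower end is now at side pixel (190,211), just at the dome's top (191,210), with TCP z reading 0.003. So the real tip is roughly 28 mm above the reported TCP. I continue in 1 mm steps until contact.

Emit:
step_arm(
  targets=[
    [-1,0,0,-0.006,0],
    [-1,0,0,-0.006,0],
  ],
)

```text
time_s: 8.0
position: [0.447, 0.2182, 0.0026]
tcp_rot: [[-0.98, -0.197, 0.001], [-0.197, 0.98, 0.0], [-0.001, -0.0, -1.0]]
force: [-2.2, -1.1, 11.9]
opening: 0.005
grasp_force: 6.2
```

Emit:
step_arm(
  targets=[
    [-1,0,0,-0.006,0],
    [-1,0,0,-0.006,0],
  ],
)

```text
time_s: 8.2
position: [0.447, 0.2182, 0.0025]
tcp_rot: [[-0.98, -0.197, 0.001], [-0.197, 0.98, 0.0], [-0.001, -0.0, -1.0]]
force: [-4.3, -1.4, 23.9]
opening: 0.002
grasp_force: 12.6
```

Emit:
step_arm(
  targets=[
    [-1,0,0,-0.006,0],
    [-1,0,0,-0.006,0],
  ],
)

```text
time_s: 8.4
position: [0.4471, 0.2182, 0.0024]
tcp_rot: [[-0.98, -0.197, 0.002], [-0.197, 0.98, 0.0], [-0.002, -0.0, -1.0]]
force: [-5.5, -2.7, 37.2]
opening: 0.01
grasp_force: 18.9
```

Emit:
step_arm(
  targets=[
    [-1,0,0,-0.006,0],
    [-1,0,0,-0.006,0],
  ],
)

```text
time_s: 8.6
position: [0.4471, 0.2182, 0.0023]
tcp_rot: [[-0.98, -0.197, 0.003], [-0.197, 0.98, 0.0], [-0.003, -0.0, -1.0]]
force: [-7.8, -2.9, 50.8]
opening: 0.006
grasp_force: 25.3
```

Contact came at TCP z=0.0027 with the dome top at 0.030, so the real fingertips are 27 mm above the reported TCP. I back off, open and regrasp with the tips at about 16.5 mm.

Emit:
step_arm(
  targets=[
    [-1,0,0,0.06,0],
    [1,0,0,0.14,0],
    [1,0,0,0.14,0],
    [1,0,0,0.14,0],
    [1,0,0,0.14,0],
    [1,0,0,0.14,0],
    [1,0,0,0.14,0],
    [1,0,0,0.14,0],
    [1,0,0,0.14,0],
    [1,0,0,0.14,0],
  ],
)

```text
time_s: 9.6
position: [0.4469, 0.2182, 0.0316]
tcp_rot: [[-0.981, -0.196, -0.0], [-0.196, 0.981, -0.0], [0.0, -0.0, -1.0]]
force: [0.5, 0.0, 0.6]
opening: 0.738
grasp_force: 0.0
```

```bash
python3 - <<'E'
from rig import *
from h import *
s=read_state();print(s["time_s"],s["position"].round(4),s["force"].round(2),s["opening"])
sd=capture("side")
for k in blobs(hsvmask(sd,(22,120,80),(36,255,255))): 
    if cv2.contourArea(k)<1500: print(cv2.boundingRect(k),circ(sd,k,.012))
E
```

```text
9.6 [0.4469 0.2182 0.0316] [0.46 0.01 0.55] 0.7380897535287942
(153, 206, 15, 12) (array([423.4, 298.9]), array([36.7, 39.8]), 42.3)
(181, 205, 23, 18) (array([449.4, 220.1]), array([55.1, 57.1]), 60.3)
```

Emit:
step_arm(
  targets=[
    [0.4,0,0,-0.1,0],
    [0.2,0,0,-0.14,0],
    [0,0,0,-0.16,0],
    [-0.2,0,0,-0.167,0],
    [-1,0,0,-0.167,0],
    [-1,0,0,-0.167,0],
    [-1,0,0,-0.167,0],
    [-1,0,0,-0.167,0],
    [-1,0,0,-0.167,0],
    [-1,0,0,-0.167,0],
    [-1,0,0,-0.167,0],
    [-1,0,0,-0.167,0],
    [-1,0,0,-0.167,0],
    [-1,0,0,-0.167,0],
    [-1,0,0,-0.167,0],
  ],
)

```text
time_s: 11.15
position: [0.4473, 0.2183, -0.0096]
tcp_rot: [[-0.981, -0.196, 0.001], [-0.196, 0.981, 0.0], [-0.001, 0.0, -1.0]]
force: [0.1, 0.0, 5.3]
opening: 0.261
grasp_force: 30.0
```

Gripped at 0.261 (≈23 mm) with 30 N. I lift, move back from the box, then across to view the bore.

Emit:
step_arm(
  targets=[
    [-1,0,0,0.08,0],
    [-1,0,0,0.2,0],
    [-1,-0.05,0,0.4,0],
    [-1,-0.12,-0.1,0.55,0],
    [-1,-0.16,-0.3,0.6,0],
    [-1,-0.16,-0.5,0.6,0],
    [-1,-0.16,-0.7,0.6,0],
    [-1,-0.16,-0.7,0.6,0],
  ],
)

```text
time_s: 11.95
position: [0.4077, 0.0382, 0.1402]
tcp_rot: [[-0.982, -0.189, 0.001], [-0.189, 0.982, -0.002], [-0.001, -0.002, -1.0]]
force: [-0.2, 0.8, -0.2]
opening: 0.263
grasp_force: 30.0
```

Emit:
step_arm(
  targets=[
    [-1,0,-0.2,0,0],
    [-1,0,-0.4,0,0],
    [-1,0,-0.6,0,0],
    [-1,0,-0.75,0,0],
    [-1,0,-0.75,0,0],
    [-1,0,-0.75,0,0],
    [-1,0,-0.75,0,0],
  ],
)

```text
time_s: 12.65
position: [0.4061, -0.1424, 0.1396]
tcp_rot: [[-0.98, -0.197, -0.002], [-0.197, 0.98, 0.002], [0.002, 0.002, -1.0]]
force: [0.8, -0.8, 0.0]
opening: 0.263
grasp_force: 30.0
```

```bash
python3 - <<'E'
from rig import *
from h import *
c=capture("wrist");s=read_state();pickle.dump(c,open("pics/w5.pkl","wb"))
p=s["position"];print(s["time_s"],p.round(4),s["tcp_rot"].round(3).tolist(),s["opening"],s["grasp_force"],s["joint_positions"].round(0))
for k in blobs(hsvmask(c,(22,100,60),(36,255,255)),300): print("yel",cv2.boundingRect(k),circ(c,k,p[2]+.0216))
print(proj(c,[.4517,-.1436,.046]),proj(c,p+[0,0,.0216]))
cv2.imwrite("pics/w5.png",c["color"][:,:,::-1])
E
```

```text
12.7 [ 0.4062 -0.1423  0.1397] [[-0.98, -0.198, -0.002], [-0.198, 0.98, 0.001], [0.001, 0.002, -1.0]] 0.2646871074934738 30.000045597553253 [ -34.   21.  112.    0.   47. -136.]
yel (226, 204, 105, 63) (array([ 394.5, -144.8]), array([35.7, 53. ]), 56.7)
[266.7973623  253.13363037] [278.45448765 258.18187159]
```

View pics/w5.png

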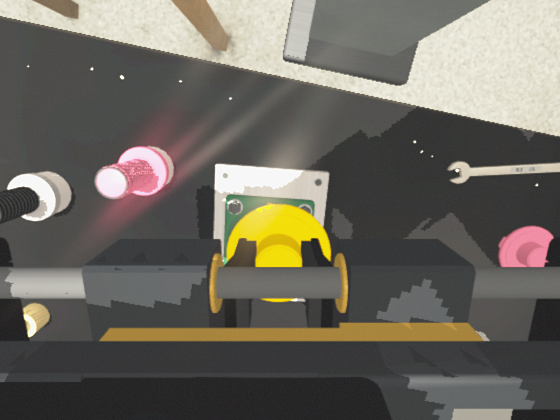

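The wrist view shows the cover held level at (278,255), with the plate behind it at (215–328,165+) and the bore hidden by the cover. Going higher and a bit forward brings the bore above the cover in the image.

Emit:
step_arm(
  targets=[
    [-1,0.05,0,0.2,0],
    [-1,0.1,0,0.4,0],
    [-1,0.1,0,0.4,0],
    [-1,0.1,0,0.4,0],
    [-1,0.1,0,0.4,0],
  ],
)

```text
time_s: 13.2
position: [0.4304, -0.1424, 0.2387]
tcp_rot: [[-0.98, -0.198, -0.003], [-0.198, 0.98, 0.002], [0.003, 0.003, -1.0]]
force: [0.1, 0.3, -0.8]
opening: 0.265
grasp_force: 30.0
```

```bash
cat >> h.py <<'E'
def green(c): return hsvmask(c,(60,60,25),(95,255,255))
def bore(c,guess,z=.0427):
    m=green(c);P=[];n=0
    for _ in range(3):
        P=[]
        for a in np.radians(np.arange(0,360,5)):
            r=np.arange(.010,.036,.0005);v=[]
            for q in r:
                u=proj(c,[guess[0]+q*np.cos(a),guess[1]+q*np.sin(a),z]).round().astype(int); v.append(m[u[1],u[0]]>0)
            v=np.array(v)
            i=[j for j in range(len(v)-4) if v[j:j+4].all()]
            if i and .015<r[i[0]]<.03: P.append([guess[0]+r[i[0]]*np.cos(a),guess[1]+r[i[0]]*np.sin(a)])
        P=np.array(P)
        if len(P)<8: return None,len(P)
        for _ in range(4):
            s=np.linalg.lstsq(np.c_[2*P,np.ones(len(P))],(P**2).sum(1),rcond=None)[0];R=np.sqrt(s[2]+s[:2]@s[:2]);e=abs(np.hypot(*(P-s[:2]).T)-R);P=P[e<max(.0012,np.median(e)*2)]
        guess=s[:2]
    return s[:2].round(4),round(R*2,4),len(P),e.max().round(4)
E
python3 - <<'E'
from rig import *
from h import *
c=capture("wrist");s=read_state();pickle.dump(c,open("pics/w6.pkl","wb"))
p=s["position"];print(s["time_s"],p.round(4),s["force"].round(1))
for z in(.0427,.046): print("wrist",bore(c,[.451,-.143],z))
m=hsvmask(c,(0,0,120),(179,60,255));u=proj(c,[.4517-.06,-.1436,.01]).astype(int);print(u,[cv2.minAreaRect(np.array([onz(c,q[0],.01)[:2]*1000 for q in k],np.float32)) for k in blobs(m,300) if cv2.pointPolygonTest(k,(float(u[0]),float(u[1])),True)>-15])
for n in("top","side"):
    t=pickle.load(open(f"pics/{n}0.pkl","rb"));print(n,bore(t,[.451,-.143]))
E
```

```text
13.25 [ 0.4302 -0.1425  0.2383] [-0.2  0.4 -1. ]
wrist (array([ 0.4524, -0.1462]), np.float64(0.0529), 18, np.float64(0.0011))
wrist (array([ 0.4512, -0.1465]), np.float64(0.0528), 28, np.float64(0.0021))
[282 149] [((418.83062744140625, -162.98997497558594), (149.75521850585938, 162.2713165283203), 24.69831085205078)]
top (array([ 0.4529, -0.1439]), np.float64(0.0443), 67, np.float64(0.0012))
side (array([ 0.4525, -0.1431]), np.float64(0.0429), 56, np.float64(0.0017))
```

Emit:
step_arm(
  targets=[
    [-1,0.04,-0.012,0,0],
    [-1,0.088,-0.012,0,0],
    [-1,0.088,-0.012,0,0],
    [-1,0.088,-0.012,0,0],
    [-1,0.088,-0.012,0,0],
  ],
)

```text
time_s: 13.75
position: [0.4536, -0.1471, 0.2396]
tcp_rot: [[-0.981, -0.196, -0.001], [-0.196, 0.981, 0.001], [0.001, 0.001, -1.0]]
force: [-0.7, -0.5, -0.7]
opening: 0.263
grasp_force: 30.0
```

```bash
python3 - <<'E'
from rig import *
from h import *
c=capture("wrist");s=read_state();pickle.dump(c,open("pics/w7.pkl","wb"))
p=s["position"];print(s["time_s"],p.round(4),s["force"].round(1),proj(c,[.4525,-.145,.0427]))
for z in(.0427,.046): print("wrist",bore(c,[.4525,-.145],z))
y=hsvmask(c,(22,100,60),(36,255,255));
for k in blobs(y,300): print("yel",cv2.boundingRect(k),circ(c,k,p[2]+.0216))
E
```

```text
13.8 [ 0.4536 -0.1471  0.2397] [-0.2  0.1 -0.8] [280.03678566 183.48022885]
wrist (array([ 0.4485, -0.1445]), np.float64(0.0462), 32, np.float64(0.0011))
wrist (array([ 0.4478, -0.1445]), np.float64(0.046), 32, np.float64(0.001))
yel (226, 204, 105, 63) (array([ 442.1, -149.5]), array([35.8, 52.8]), 57.0)
```

Wrist gives the bore at (0.4485,-0.1445) with the same −4 mm x bias it had for the cover. Both methods then agree on a TCP target of (0.451,-0.1447). I descend.

Emit:
step_arm(
  targets=[
    [-1,-0.01,0.01,-0.15,0],
    [-1,-0.01,0.01,-0.3,0],
    [-1,-0.01,0.01,-0.45,0],
    [-1,-0.01,0.01,-0.6,0],
    [-1,-0.01,0.01,-0.7,0],
    [-1,-0.01,0.01,-0.72,0],
    [-1,-0.01,0.01,-0.72,0],
    [-1,-0.01,0.01,-0.72,0],
  ],
)

```text
time_s: 14.6
position: [0.4524, -0.1454, 0.0611]
tcp_rot: [[-0.981, -0.196, 0.002], [-0.196, 0.981, -0.001], [-0.002, -0.002, -1.0]]
force: [0.3, -0.5, -0.0]
opening: 0.263
grasp_force: 30.0
```

Emit:
step_arm(
  targets=[
    [-1,-0.005,0.003,-0.04,0],
    [-1,-0.005,0.003,-0.08,0],
    [-1,-0.005,0.003,-0.096,0],
    [-1,-0.005,0.003,-0.096,0],
    [-1,-0.005,0.003,-0.096,0],
  ],
)

```text
time_s: 15.1
position: [0.4501, -0.144, 0.0359]
tcp_rot: [[-0.981, -0.196, -0.0], [-0.196, 0.981, 0.0], [0.0, 0.0, -1.0]]
force: [0.5, 0.6, 0.4]
opening: 0.263
grasp_force: 30.0
```

Emit:
step_arm(
  targets=[
    [-1,0.003,-0.002,-0.004,0],
    [-1,0.003,-0.002,-0.006,0],
    [-1,0.003,-0.002,-0.006,0],
  ],
)

```text
time_s: 15.4
position: [0.4511, -0.1446, 0.0346]
tcp_rot: [[-0.981, -0.196, 0.0], [-0.196, 0.981, -0.0], [-0.0, -0.0, -1.0]]
force: [0.2, 0.6, -1.0]
opening: 0.266
grasp_force: 30.0
```

Emit:
step_arm(
  targets=[
    [-1,0,0,-0.004,0],
    [-1,0,0,-0.004,0],
  ],
)

```text
time_s: 15.6
position: [0.451, -0.1445, 0.0335]
tcp_rot: [[-0.981, -0.196, 0.0], [-0.196, 0.981, -0.0], [-0.0, -0.0, -1.0]]
force: [0.4, 0.3, -0.2]
opening: 0.263
grasp_force: 30.0
```

No contact yet; I lower in 1 mm steps.

Emit:
step_arm(
  targets=[
    [-1,0,0,-0.004,0],
    [-1,0,0,-0.004,0],
  ],
)

```text
time_s: 15.8
position: [0.4513, -0.1445, 0.0328]
tcp_rot: [[-0.981, -0.196, 0.001], [-0.196, 0.981, -0.0], [-0.001, -0.0, -1.0]]
force: [1.0, 2.3, 3.7]
opening: 0.264
grasp_force: 30.0
```

Contact at z 0.0328 with 3.7 N: it sits on the beads. I release and go straight up.

Emit:
step_arm(
  targets=[
    [0,0,0,0.002,0],
    [0,0,0,0.002,0],
    [0,0,0,0.002,0],
    [0,0,0,0.002,0],
    [0,0,0,0.002,0],
    [0,0,0,0.002,0],
    [0,0,0,0.04,0],
    [0,0,0,0.1,0],
    [0,0,0,0.25,0],
    [0,-0.05,0,0.45,0],
    [0,-0.15,0,0.6,0],
    [0,-0.25,0,0.6,0],
    [1,-0.25,0,0.6,0],
  ],
)

```text
time_s: 17.1
position: [0.3858, -0.1435, 0.184]
tcp_rot: [[-0.981, -0.195, -0.0], [-0.195, 0.981, -0.0], [0.0, -0.0, -1.0]]
force: [0.4, 0.4, -0.3]
opening: 0.535
grasp_force: 0.0
```

```bash
python3 - <<'E'
from rig import *
from h import *
s=read_state();print(s["time_s"],s["position"].round(4),s["opening"])
sd=capture("side");pickle.dump(sd,open("pics/s8.pkl","wb"))
for k in blobs(hsvmask(sd,(22,120,80),(36,255,255))): 
    if cv2.contourArea(k)<1500: print(cv2.boundingRect(k),[circ(sd,k,z) for z in(.012,.055)])
# tool: pink & white in fixed and wrist
w=capture("wrist");pickle.dump(w,open("pics/w8.pkl","wb"))
for k in blobs(hsvmask(w,(22,100,60),(36,255,255)),300): print("w",cv2.boundingRect(k),circ(w,k,.055))
print("tool in wrist",proj(w,[.445,-.37,0]))
E
```

```text
17.1 [ 0.3858 -0.1435  0.184 ] 0.534647551600313
(317, 236, 25, 20) [(array([ 484.3, -138.1]), array([57.9, 59.2]), 62.1), (array([ 452.7, -143.2]), array([55. , 56.2]), 58.9)]
(152, 206, 16, 12) [(array([423.2, 299.1]), array([38. , 39.5]), 42.7), (array([394.8, 271.5]), array([36.1, 37.5]), 40.5)]
w (239, 228, 55, 40) (array([ 444.1, -145.8]), array([44.2, 59.5]), 57.7)
tool in wrist [ 75.39459871 196.4082284 ]
```

The cover sits at (0.4527,-0.1432) at bead height, on the bore (0.4527,-0.1435). Next I go over the white tool and measure it.

Emit:
step_arm(
  targets=[
    [1,0.05,-0.19,0,0],
    [1,0.1,-0.38,0,0],
    [1,0.15,-0.57,0,0],
    [1,0.19,-0.76,0,0],
    [1,0.216,-0.866,0,0],
    [1,0.216,-0.866,0,0],
    [1,0.216,-0.866,0,0],
    [1,0.216,-0.866,0,0],
    [1,0.216,-0.866,0,0],
  ],
)

```text
time_s: 18.1
position: [0.4423, -0.3594, 0.1822]
tcp_rot: [[-0.98, -0.198, -0.001], [-0.198, 0.98, 0.001], [0.001, 0.001, -1.0]]
force: [-0.3, -0.3, -0.1]
opening: 1.0
grasp_force: 0.0
```

```bash
python3 - <<'E'
from rig import *
from h import *
w=capture("wrist");s=read_state();pickle.dump(w,open("pics/w9.pkl","wb"))
print(s["time_s"],s["position"].round(4),s["opening"],s["joint_positions"].round(1),s["tcp_rot"].round(3)[:,1])
print("pred base/top",proj(w,[.446,-.372,.015]).round(),proj(w,[.446,-.372,.085]).round())
cv2.imwrite("pics/w9.png",cv2.resize(np.clip((w["color"]/255.)**.6*255,0,255).astype(np.uint8)[110:270,160:400],(780,520),interpolation=2)[:,:,::-1])
E
```

```text
18.15 [ 0.4424 -0.3596  0.1824] 1.0035027011844058 [ -50.3   26.9   90.8    0.    62.4 -151.7] [-0.198  0.98   0.001]
pred base/top [266. 190.] [263. 206.]
```

View pics/w9.png

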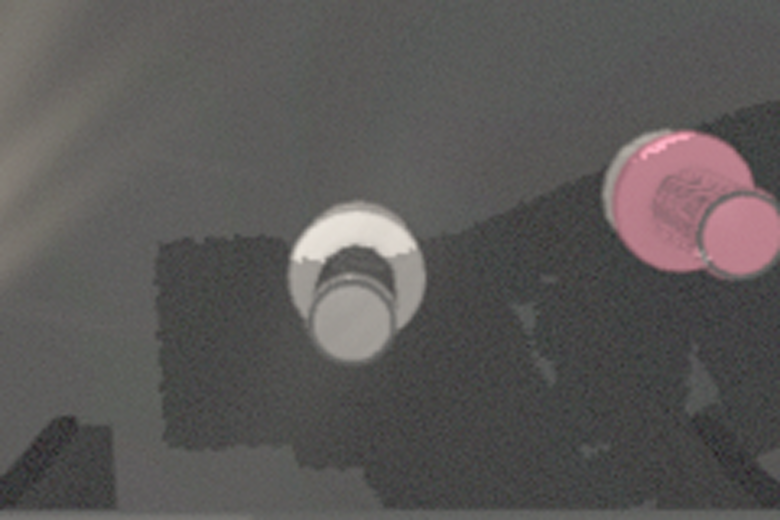

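The picture shows the tool's handle top at crop (352,320), i.e. pixel (268.3,208.5), and its disc at crop (357,272), i.e. pixel (269.8,193.7). The pink one is off to the right.

```bash
python3 - <<'E'
from h import *
w=pickle.load(open("pics/w9.pkl","rb"))
print(onz(w,(268.3,208.5),.085),onz(w,(269.8,193.7),.029),13.5*.001*2*(w["pose"][2,3]-.085)/333.8*1000)
t,s=[pickle.load(open(f"pics/{n}0.pkl","rb")) for n in("top","side")]
print(tri(t,(416,254),s,(430,270)))
E
```

```text
[ 0.44750984 -0.36717707  0.085     ] [ 0.44617943 -0.36737571  0.029     ] 0.023233783961064913
(array([ 0.45214823, -0.36569793,  0.08176938]), np.float64(0.0012091842022043079))
```

Tool axis is at (0.447,-0.367) by wrist and (0.452,-0.366) by the fixed views. I grasp at TCP (0.449,-0.367) with the tips at about 45 mm.

Emit:
step_arm(
  targets=[
    [1,0.027,-0.03,-0.1,0],
    [0.6,0.027,-0.03,-0.28,0],
    [0.4,0.027,-0.03,-0.46,0],
    [0.3,0.027,-0.03,-0.6,0],
    [0.2,0.027,-0.03,-0.64,0],
    [0.1,0.027,-0.03,-0.657,0],
    [0,0.027,-0.03,-0.657,0],
    [-1,0.027,-0.03,-0.657,0],
    [-1,0.027,-0.03,-0.657,0],
    [-1,0.027,-0.03,-0.657,0],
    [-1,0.027,-0.03,-0.657,0],
    [-1,0.027,-0.03,-0.657,0],
    [-1,0.027,-0.03,-0.657,0],
    [-1,0.027,-0.03,-0.657,0],
    [-1,0.027,-0.03,-0.657,0],
  ],
)

```text
time_s: 19.65
position: [0.4495, -0.3686, 0.0192]
tcp_rot: [[-0.981, -0.196, 0.001], [-0.196, 0.981, -0.001], [-0.001, -0.001, -1.0]]
force: [-0.2, 1.4, 6.9]
opening: 0.28
grasp_force: 30.3
```

Gripped. I lift the base to about 105 mm, clear of the pink tool, and carry it over the bore.

Emit:
step_arm(
  targets=[
    [-1,0,0,0.05,0],
    [-1,0,0,0.2,0],
    [-1,0,0,0.36,0],
    [-1,0,0,0.42,0],
    [-1,0,0.1,0.42,0],
    [-1,0,0.25,0.42,0],
    [-1,0,0.42,0.42,0],
    [-1,0,0.6,0.42,0],
    [-1,0,0.75,0.42,0],
    [-1,0.002,0.86,0.42,0],
    [-1,0.002,0.896,0.42,0],
    [-1,0.002,0.896,0.42,0],
    [-1,0.002,0.896,0.42,0],
    [-1,0.002,0.896,0.42,0],
  ],
)

```text
time_s: 21.05
position: [0.4503, -0.1462, 0.1234]
tcp_rot: [[-0.981, -0.195, 0.001], [-0.195, 0.981, -0.001], [-0.001, -0.001, -1.0]]
force: [-0.3, -0.5, -2.8]
opening: 0.279
grasp_force: 30.2
```

```bash
python3 - <<'E'
from rig import *
from h import *
s=read_state();print(s["time_s"],s["position"].round(4),s["opening"],s["force"].round(1),s["tcp_rot"].round(3)[:,2])
sd=capture("side");w=capture("wrist")
for k in blobs(hsvmask(sd,(22,120,80),(36,255,255))): 
    if cv2.contourArea(k)<1500: print(cv2.boundingRect(k),circ(sd,k,.055))
z=s["position"][2]-.0192;c=s["position"][:2]
print("tool expected px (side) base,top",proj(sd,[*(c+[.003,.001]),z]).round(1),proj(sd,[*(c+[.003,.001]),z+.029]).round(1))
m=hsvmask(sd,(0,0,110),(179,50,255))
u=proj(sd,[*c,z+.012])
for k in blobs(m,30):
    b=cv2.boundingRect(k)
    if abs(b[0]+b[2]/2-u[0])<30 and abs(b[1]+b[3]/2-u[1])<30: print("white",b,circ(sd,k,z+.012))
E
```

```text
21.05 [ 0.4503 -0.1462  0.1234] 0.27943535029433675 [-0.3 -0.5 -2.8] [ 0.001 -0.001 -1.   ]
(317, 236, 25, 20) (array([ 450.7, -143.4]), array([50.9, 57.7]), 59.4)
(152, 206, 16, 12) (array([394.7, 271.6]), array([36.3, 37.6]), 40.5)
tool expected px (side) base,top [332.  232.4] [333.4 224.3]
white (299, 223, 55, 66) (array([ 381.2, -155.3]), array([104.6, 163.7]), 170.3)
white (332, 206, 10, 6) (array([ 515.5, -135.5]), array([13.9, 22.4]), 21.8)
```

Emit:
step_arm(
  targets=[
    [-1,0,0.006,-0.06,0],
    [-1,0,0.006,-0.11,0],
    [-1,0,0.006,-0.14,0],
    [-1,0,0.006,-0.16,0],
    [-1,0,0.006,-0.166,0],
    [-1,0,0.006,-0.166,0],
    [-1,0,0.006,-0.166,0],
  ],
)

```text
time_s: 21.85
position: [0.45, -0.1433, 0.0821]
tcp_rot: [[-0.981, -0.196, 0.001], [-0.196, 0.981, -0.0], [-0.001, -0.001, -1.0]]
force: [-0.5, 0.0, -3.6]
opening: 0.281
grasp_force: 30.2
```

Emit:
step_arm(
  targets=[
    [-1,0.001,-0.004,-0.008,0],
    [-1,0.001,-0.004,-0.016,0],
    [-1,0.001,-0.004,-0.02,0],
    [-1,0.001,-0.004,-0.02,0],
  ],
)

```text
time_s: 22.25
position: [0.4498, -0.144, 0.0766]
tcp_rot: [[-0.981, -0.196, -0.0], [-0.196, 0.981, 0.0], [0.0, 0.0, -1.0]]
force: [-1.1, 0.5, -3.5]
opening: 0.282
grasp_force: 30.2
```

Emit:
step_arm(
  targets=[
    [-1,0,0,-0.004,0],
    [-1,0,0,-0.008,0],
    [-1,0,0,-0.008,0],
  ],
)

```text
time_s: 22.55
position: [0.4501, -0.1441, 0.0751]
tcp_rot: [[-0.981, -0.196, 0.0], [-0.196, 0.981, -0.0], [-0.0, -0.0, -1.0]]
force: [-1.1, 0.5, 3.6]
opening: 0.284
grasp_force: 30.3
```

Contact on the flange as expected (+7 N). I press down gradually.

Emit:
step_arm(
  targets=[
    [-1,0,0,-0.004,0],
    [-1,0,0,-0.008,0],
    [-1,0,0,-0.012,0],
    [-1,0,0,-0.012,0],
  ],
)

```text
time_s: 22.95
position: [0.4497, -0.144, 0.0713]
tcp_rot: [[-0.981, -0.196, -0.001], [-0.196, 0.981, 0.0], [0.001, 0.0, -1.0]]
force: [-0.1, 0.1, -2.4]
opening: 0.281
grasp_force: 30.2
```

Emit:
step_arm(
  targets=[
    [-1,0,0,-0.004,0],
    [-1,0,0,-0.008,0],
    [-1,0,0,-0.008,0],
  ],
)

```text
time_s: 23.25
position: [0.4498, -0.144, 0.0695]
tcp_rot: [[-0.981, -0.196, -0.0], [-0.196, 0.981, 0.0], [0.0, 0.0, -1.0]]
force: [-0.6, -0.2, -2.3]
opening: 0.282
grasp_force: 30.2
```

It snapped through. I press on to be sure it is fully home.

Emit:
step_arm(
  targets=[
    [-1,0,0,-0.004,0],
    [-1,0,0,-0.008,0],
    [-1,0,0,-0.01,0],
    [-1,0,0,-0.01,0],
  ],
)

```text
time_s: 23.65
position: [0.4501, -0.1439, 0.0691]
tcp_rot: [[-0.98, -0.197, 0.001], [-0.197, 0.98, -0.001], [-0.001, -0.001, -1.0]]
force: [-2.8, 2.8, 15.2]
opening: 0.276
grasp_force: 30.4
```

Solid stop at z 0.0691 with 17 N, exactly the home height. I lift the tool away and return it to its place.

Emit:
step_arm(
  targets=[
    [-1,0,0,0.03,0],
    [-1,0,0,0.1,0],
    [-1,0,0,0.18,0],
    [-1,0,0,0.224,0],
    [-1,0,-0.1,0.224,0],
    [-1,0,-0.25,0.224,0],
    [-1,0,-0.43,0.224,0],
    [-1,0,-0.6,0.224,0],
    [-1,0,-0.75,0.224,0],
    [-1,0,-0.86,0.224,0],
    [-1,0,-0.894,0.224,0],
    [-1,0,-0.894,0.224,0],
    [-1,0,-0.894,0.224,0],
  ],
)

```text
time_s: 24.95
position: [0.4492, -0.3655, 0.1226]
tcp_rot: [[-0.98, -0.197, -0.002], [-0.197, 0.98, 0.003], [0.001, 0.003, -1.0]]
force: [0.3, 0.1, -3.5]
opening: 0.279
grasp_force: 30.2
```

```bash
python3 - <<'E'
from rig import *
from h import *
s=read_state();print(s["time_s"],s["position"].round(4),s["force"].round(1))
for n,lim in(("side",1500),("top",1500)):
    sd=capture(n)
    for k in blobs(hsvmask(sd,(22,120,80),(36,255,255))): 
        if cv2.contourArea(k)<lim and n=="side" or (n=="top" and cv2.boundingRect(k)[0]>250 and cv2.boundingRect(k)[1]<300): print(n,cv2.boundingRect(k),[circ(sd,k,z) for z in(.048,.055)])
E
```

```text
24.95 [ 0.4492 -0.3655  0.1226] [ 0.3  0.1 -3.5]
side (317, 237, 25, 21) [(array([ 453.7, -143.9]), array([55.7, 56.4]), 58.2), (array([ 448.6, -144.7]), array([55.2, 55.9]), 57.7)]
top (310, 242, 23, 23) [(array([ 456.7, -140.7]), array([42.7, 58.3]), 57.1), (array([ 456. , -139.7]), array([42.4, 57.8]), 56.7)]
```

In the side view the cover's position is consistent with home height (0.048 mid-flange). I lower the tool.

Emit:
step_arm(
  targets=[
    [-1,0,0,-0.12,0],
    [-1,0,0,-0.25,0],
    [-1,0,0,-0.34,0],
    [-1,0,0,-0.39,0],
    [-1,0,0,-0.404,0],
    [-1,0,0,-0.404,0],
    [-1,0,0,-0.404,0],
  ],
)

```text
time_s: 25.75
position: [0.4508, -0.3682, 0.0234]
tcp_rot: [[-0.98, -0.197, 0.002], [-0.197, 0.98, -0.002], [-0.001, -0.002, -1.0]]
force: [-0.6, -0.2, -2.6]
opening: 0.279
grasp_force: 30.2
```

Emit:
step_arm(
  targets=[
    [-1,0,0,-0.004,0],
    [-1,0,0,-0.008,0],
    [-1,0,0,-0.008,0],
  ],
)

```text
time_s: 26.05
position: [0.4501, -0.3678, 0.0207]
tcp_rot: [[-0.981, -0.196, 0.0], [-0.196, 0.981, -0.001], [-0.0, -0.001, -1.0]]
force: [-0.2, 0.0, -2.8]
opening: 0.275
grasp_force: 30.2
```

Emit:
step_arm(
  targets=[
    [-1,0,0,-0.003,0],
    [-1,0,0,-0.006,0],
    [-1,0,0,-0.006,0],
  ],
)

```text
time_s: 26.35
position: [0.4501, -0.3677, 0.0193]
tcp_rot: [[-0.981, -0.196, 0.0], [-0.196, 0.981, -0.0], [-0.0, -0.0, -1.0]]
force: [-0.8, 0.7, 2.0]
opening: 0.276
grasp_force: 30.3
```

Touched down (force −2.8 → +2). I release gently, then rise straight up once the fingers are open.

Emit:
step_arm(
  targets=[
    [0.6,0,0,0,0],
    [0.6,0,0,0,0],
    [0.6,0,0,0,0],
    [0.6,0,0,0,0],
    [0.6,0,0,0,0],
    [0.6,0,0,0,0],
    [0.6,0,0,0,0],
    [0.6,0,0,0,0],
    [0.6,0,0,0,0],
    [0.6,0,0,0.1,0],
    [0.6,0,0,0.25,0],
    [0.6,0,0,0.42,0],
    [0.6,0,0,0.6,0],
    [0.6,0,0,0.7,0],
    [0.6,0,0,0.7,0],
    [0.6,0,0,0.7,0],
    [0.6,0,0,0.7,0],
  ],
)

```text
time_s: 28.05
position: [0.449, -0.3665, 0.1922]
tcp_rot: [[-0.981, -0.196, -0.002], [-0.196, 0.981, 0.003], [0.002, 0.003, -1.0]]
force: [-0.2, -0.6, -0.7]
opening: 0.802
grasp_force: 0.0
```

```bash
python3 - <<'E'
from rig import *
from h import *
s=read_state();print(s["time_s"],s["position"].round(4),s["force"].round(1),s["opening"])
w=capture("wrist");g=cv2.cvtColor(w["color"],cv2.COLOR_RGB2GRAY)
print("pred",proj(w,[.447,-.367,.085]).round(),proj(w,[.447,-.367,.029]).round())
r=cv2.HoughCircles(cv2.medianBlur(g[100:245,180:380],3),cv2.HOUGH_GRADIENT,1.2,8,param1=80,param2=18,minRadius=9,maxRadius=26)
if r is not None:
    for q in r[0][:8]: u=(q[0]+180,q[1]+100);print(np.round(u,1),q[2],onz(w,u,.085).round(4),onz(w,u,.029).round(4))
for n in("side","top"):
    sd=capture(n)
    for k in blobs(hsvmask(sd,(22,120,80),(36,255,255))): 
        b=cv2.boundingRect(k)
        if 300<b[0]<345 and b[1]<300: print(n,b,[circ(sd,k,z) for z in(.048,.055)])
    for nm,z in(("top",.085),("disc",.029)):
        u=proj(sd,[.451,-.366,z]);print(n,nm,u.round(1),sd["color"][int(u[1]),int(u[0])])
    m=cv2.inRange(sd["color"],(110,110,110),(255,255,255));u=proj(sd,[.451,-.366,.03])
    for k in blobs(m,15):
        b=cv2.boundingRect(k)
        if abs(b[0]+b[2]/2-u[0])<25 and abs(b[1]+b[3]/2-u[1])<25: print(n,"white",b)
E
```

```text
28.05 [ 0.449  -0.3665  0.1922] [-0.2 -0.6 -0.7] 0.8023559514718002
pred [278. 200.] [278. 188.]
[276.6 189.4] 20.52 [ 0.4376 -0.3699  0.085 ] [ 0.4487 -0.3678  0.029 ]
[276.6 201.4] 11.16 [ 0.4486 -0.3677  0.085 ] [ 0.4618 -0.3652  0.029 ]
[371.4 165.4] 21.36 [ 0.3997 -0.2913  0.085 ] [ 0.4036 -0.2744  0.029 ]
side (317, 237, 25, 21) [(array([ 453.7, -143.8]), array([55.5, 56.5]), 58.2), (array([ 448.6, -144.7]), array([55.1, 56. ]), 57.7)]
side top [429.9 269.7] [131 123 118]
side disc [422.8 283.4] [29 28 28]
side white (411, 280, 22, 18)
side white (426, 266, 9, 10)
top (310, 242, 23, 23) [(array([ 455.9, -142. ]), array([46.6, 57.6]), 57.1), (array([ 455.3, -141. ]), array([46.2, 57.2]), 56.7)]
top top [417.2 254.2] [103 110 122]
top disc [408.6 256.1] [105 116 125]
```

The tool stands upright: disc and handle top are both at (0.449,-0.368). The cover is centred at home height and the gripper is clear. I hand in.

```bash
python3 -c "
from rig import *
print(hand_in())"
```

```text
the job is handed in; nothing more can be done
None
```

I've handed the job in; no verdict came back, but by my measurements the cover is snapped in and fully home, and the seating tool stands upright at its starting place. My first grasp missed, and probing for the real fingertip height (27 mm above the reported tool point) pressed on the cover with up to 51 N before I regrasped it.

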